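Sort the chopstick-rest tins by weight

TASK

Lift each of the three sealed tins out of the leaning stand and feel by its weight whether it is full or empty: stand the full ones upright in the red lacquered tray and the empty ones upright in the white porcelain tray. Set each tin down without dropping it, let go of it, and leave the dishes, the jar and the chopstick case where they are.

Things in the scene. Friction and masses are not known exactly. Their poses are not given: they have to be found in the camera images.
- tin_a: One of three identical sealed aluminium tins, 48 x 48 x 90 mm tall, dark green square on the lid. Rigid. Full (brass chopstick rests) it weighs 310-390 g in all, empty about 100 g; which are full varies, at least one is full and one empty. Origin: centre of its underside; z up its axis to the lid, x, y square to its sides. Starts leaning 30 deg in the stand, lid to the robot.
- tin_b: One of three identical sealed aluminium tins, 48 x 48 x 90 mm tall, dark green square on the lid. Rigid. Full (brass chopstick rests) it weighs 310-390 g in all, empty about 100 g; which are full varies, at least one is full and one empty. Origin: centre of its underside; z up its axis to the lid, x, y square to its sides. Starts leaning 30 deg in the stand, lid to the robot.
- tin_c: One of three identical sealed aluminium tins, 48 x 48 x 90 mm tall, dark green square on the lid. Rigid. Full (brass chopstick rests) it weighs 310-390 g in all, empty about 100 g; which are full varies, at least one is full and one empty. Origin: centre of its underside; z up its axis to the lid, x, y square to its sides. Starts leaning 30 deg in the stand, lid to the robot.
- rack: Dark wooden stand, fixed, base 130 x 260 mm; origin: centre of its underside, z up. In its frame the tins' undersides are centred at x 20, y -90, 0, 90, z 35 mm, axes along (-0.5, 0, 0.866). Tins lean on a plate on their -x side, 46 mm up their face; 12 mm cheeks guide the foot; the +y and -y faces are free above, 42 mm between tins. Lift straight up or along the axis.
- tray_full: Low red lacquered rectangular tray, fixed, 192 mm (its x) x 116 mm (its y) outside, rim 18 mm high and 6 mm thick, floor 6 mm thick, for the full tins. Room for two tins side by side along its x (centres at 45 mm either side of the middle). Origin: centre of its underside. It may be on the robot's left or right.
- tray_empty: Low white porcelain rectangular tray, fixed, 192 mm (its x) x 116 mm (its y) outside, rim 18 mm high and 6 mm thick, floor 6 mm thick, for the empty tins. Room for two tins side by side along its x (centres at 45 mm either side of the middle). Origin: centre of its underside. It may be on the robot's left or right.
- dish_1: Bystander: round celadon (pale grey-green) dish, 90 mm across and 22 mm high, loose. Origin: centre of its underside.
- dish_2: Bystander: round celadon (pale grey-green) dish, 96 mm across and 24 mm high, loose. Origin: centre of its underside.
- dish_3: Bystander: round celadon (pale grey-green) dish, 90 mm across and 22 mm high, loose. Origin: centre of its underside.
- glass_jar: Bystander: round glass container with a steel screw lid, 84 mm across and 105 mm high, loose. Origin: centre of its underside.
- chopstick_case: Bystander: flat aluminium chopstick case with a sliding cover, 250 (its x) x 62 x 25 mm, lying loose behind the stand. Origin: centre of its underside.
Mind the look-alikes: they are no part of the job. Leave any orange or turquoise look-alike of the tin_b alone.

How it is judged:
By the outcome, as a careful person would: the job done as asked, in the order asked, and still so for the second after the job is handed in, with the robot touching nothing.
It also fails if it takes over 72 s, if anything falls off the work surface, if the arm or the gripper's body presses on something with over 40 N, if the wrist force passes 120 N, or if a joint passes its speed limit or range.

ROBOT

A 6-joint arm with a two-finger parallel gripper is mounted at the origin on the work surface. World frame = base frame: x ahead of the robot, y to its left, z up, the work surface at z = 0. Lengths are in m, angles in rad, forces in N, time in s.
With the tool pointing down it reaches from about 0.35 to 0.85 m from the base axis. Payload 8.1 kg.
Tool frame: the origin (TCP) lies on the mounting face of the last link; the fingertips stand 186 mm ahead of it and the grasp point (between the pads) lies 167 mm ahead of it (robot.finger_overhang is the distance from the TCP to the fingertips, in m); z points along the fingers, y is the line along which they close (so a half turn about z gives the same grasp; the last joint's range is limited). The gripper opens to 93 mm and grips with 3 to 60 N. Pads are 15 mm wide; open, the fingers measure 128 mm over their backs; the gripper's body (75 mm by 188 mm) begins 65 mm behind the grasp point.
Start: joints at [-1.216, 0.13, 1.488, -0, 1.523, -0.085], TCP at [0.255, -0.543, 0.405] pointing down, gripper open.
Joint ranges: [-2.96, 2.96], [-0.89, 2.26], [0.02, 2.5], [-1.34, 4.48], [0, 2.73], [-2.66, 2.66]. Speed limits (rad/s): [2.39, 2.39, 2.79, 3.14, 3.14, 3.14].

INTERFACE

Orientations are given as a rotation vector (axis times angle).
In Python, from plant import readout, read_camera, get_calibration, job, robot gives the robot as it stands.
- The arm moves only by the shell command python3 -m handwheel 'ROWS' [FORCE]. ROWS is JSON, a list of rows, each a list of 5 numbers: the shift along the world's x, y, z in cm, then the turn about the world's z in rad, then the closure, from 0 (fully open) to 1 (shut). In form: [[tx, ty, tz, spin, gripper], ...]. A call has 1 to 10 rows; each row shifts and turns the commanded pose from where the row before left it; what a row does not reach is not made up. A row lasts 1/8 s, in which the tool goes at most 62.5 mm and 10.7 degrees, less where a joint would pass 70% of its speed; a pose out of reach is approached as far as the arm can. A call is refused whole if a number of a shift passes 6.25 or a number of a turn 0.188, either way. A call with a gripper value outside its range is refused whole. The fingers move at their own pace and stop on an object; FORCE is the grip in N (left out, the last holds). Time passes only in rows, so rows that do not move let the fingers close. It gives the time, the measured TCP pose, the force, the opening and the grip force at its end, in the units of the state.
- readout.read_state(): the state, without advancing time (a new reading comes with each control period).
- read_camera(name): name is "side" or "top" or "wrist"; returns the picture (480x640x3 uint8, red, green, blue); there is no depth.
- get_calibration(name): a dict with "fovy" (degrees; the focal length in pixels is half the picture's height over the tangent of half this angle, whatever the lens; pixels are square), "cx", "cy" (the principal point, pixels), "pose" (4x4, takes a point from camera to world coordinates). Camera axes: x right, y down, z forward; pixel columns grow to the right and rows downward; lengths in m; the calibration is good to about 2 mm. A picture is of the moment at which its call begins: read the wrist's pose just before it. get_calibration takes no time and is no camera call; for the wrist camera it gives the pose at the moment of the call.
- job.close_job(): hands the job in; it is judged then, once.
The state is a dict: "t": time; "q": joint angles; "dq": joint speeds; "joint_torque": joint torques, N m; "tool_pos": TCP position; "orientation": TCP orientation; "force": force on the tool from outside, world axes, zero at the start; "wrist_torque": the same for the moment, N m; "opening": finger opening in m; "gripper_force": force on a finger pad.
Only numpy, scipy, OpenCV 4.12 (cv2) and the standard library are available. Lean on these libraries where they do the work, as an engineer would, in place of code of your own. Each camera call takes 0.05 s, during which the arm holds its last target. There are 200 camera calls.

## Working session

There is one attempt and no reset: what is moved stays moved. The work goes in short steps, Python scripts to look and compute and a shell command to move; the robot and the scene stay as the last step left them, time stands still between calls to the robot, and variables do not carry over. Pictures are saved under pics/ and viewed, at most 10 in all, crops included, and the job is handed in when it is done.

```bash
ls; mkdir -p pics
python3 - <<'E'
from plant import readout, read_camera, get_calibration, job, robot
import cv2,numpy as np
print(readout.read_state())
for n in("top","side"):
    im=read_camera(n); cv2.imwrite(f"pics/{n}0.png",im[:,:,::-1]); c=get_calibration(n); print(n,c["fovy"],c["cx"],c["cy"],np.round(c["pose"],4).tolist())
E
```

```text
pics
{'t': 0.0, 'q': array([-1.21643037e+00,  1.31159966e-01,  1.48928430e+00,  2.21801855e-05,
        1.52297345e+00, -8.54167699e-02]), 'dq': array([0.00077281, 0.00039498, 0.00052622, 0.00141312, 0.00100201,
       0.00134562]), 'joint_torque': array([-1.58501025e-03, -5.59842789e+01, -4.91764748e+01,  7.65740848e-02,
        3.53083864e-02, -1.18179255e-04]), 'tool_pos': array([ 0.25538197, -0.54268672,  0.40368508]), 'orientation': array([-3.06417913e+00, -6.84858712e-01,  3.49664879e-04]), 'force': array([ 0.19627468,  0.23156809, -0.83347716]), 'wrist_torque': array([ 0.03383274, -0.00438052,  0.02850647]), 'gripper_force': 0.0, 'opening': 0.09283465531468203}
top 45.364738239708515 321.54378915843125 241.87134537398046 [[-0.0095, -0.9819, 0.1889, 0.3373], [-0.9999, 0.0066, -0.0159, 0.0087], [0.0143, -0.1891, -0.9819, 1.1055], [0.0, 0.0, 0.0, 1.0]]
side 54.50846437687742 309.0758310479478 243.85302743999625 [[-0.9736, -0.1306, 0.1874, 0.3667], [-0.2275, 0.4807, -0.8468, 0.7962], [0.0205, -0.8671, -0.4977, 0.5157], [0.0, 0.0, 0.0, 1.0]]
```

View pics/top0.png

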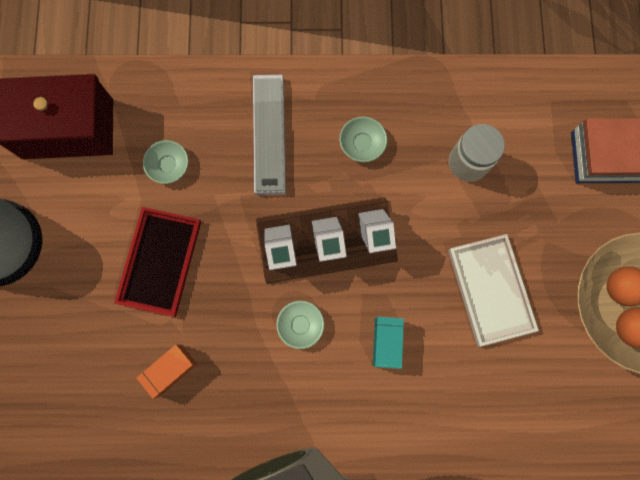

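View pics/side0.png

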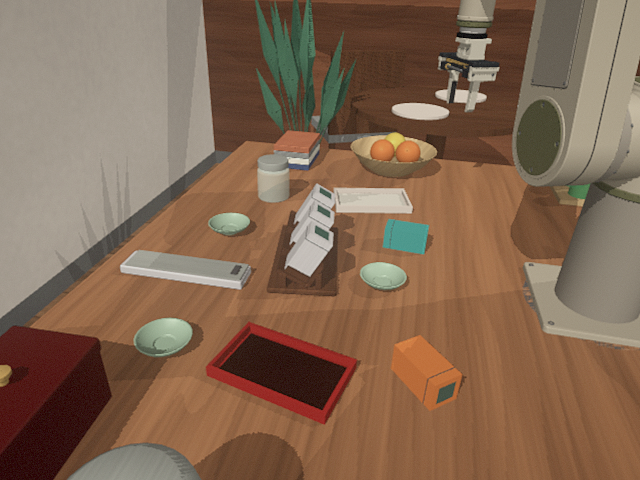

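The three grey-white tins with dark green lids stand in the rack at top-picture pixels (280,254), (330,246) and (378,238). They fit the description. The turquoise box at (389,343) and the orange box at (165,371) lie on the table and are look-alikes. The red tray is on the left at (158,262), the white one on the right at (493,290).

```bash
cat > h.py <<'E'
import numpy as np, cv2
from plant import readout, read_camera, get_calibration
from scipy.spatial.transform import Rotation as R
def unproj(c,px,z):
    f=240/np.tan(np.radians(c["fovy"]/2)); px=np.atleast_2d(np.asarray(px,float))
    d=np.c_[(px[:,0]-c["cx"])/f,(px[:,1]-c["cy"])/f,np.ones(len(px))]@c["pose"][:3,:3].T
    o=c["pose"][:3,3]; return o+d*((z-o[2])/d[:,2])[:,None]
def proj(c,P):
    f=240/np.tan(np.radians(c["fovy"]/2)); p=(np.atleast_2d(P)-c["pose"][:3,3])@c["pose"][:3,:3]
    return p[:,:2]/p[:,2:]*f+[c["cx"],c["cy"]]
def tool():
    s=readout.read_state(); M=R.from_rotvec(s["orientation"]).as_matrix()
    return s,np.arctan2(M[1,1],M[0,1]),M   # yaw of closing line
E
python3 - <<'E'
from h import *
im=cv2.imread("pics/top0.png"); c=get_calibration("top"); c["pose"]=np.array(c["pose"])
hsv=cv2.cvtColor(im,cv2.COLOR_BGR2HSV)
def comps(m,amin):
    n,l,s,ce=cv2.connectedComponentsWithStats(m.astype(np.uint8)); return [(s[i],ce[i],l==i) for i in range(1,n) if s[i][4]>amin]
H,S,V=[hsv[:,:,i].astype(int) for i in range(3)]
g=(H>60)&(H<100)&(S>80)&(V<110); g[:, :255]=0; g[:,410:]=0; g[:210]=0; g[275:]=0
L=[]
for s,ce,_ in comps(g,40):
    w=unproj(c,ce,.113)[0]; L.append(w); print("lid",ce.round(1),s[4],w.round(4))
L=np.array(L); d=L[np.argmin(L[:,1])]-L[np.argmax(L[:,1])]; print("rack -y dir yaw",np.arctan2(d[1],d[0]), np.linalg.norm(d))
red=((H<8)|(H>172))&(S>150)&(V>70); red[:200]=0; red[325:]=0; red[:,:105]=0; red[:,210:]=0
wh=(S<60)&(V>130); wh[:230]=0;wh[355:]=0;wh[:,:440]=0;wh[:,545:]=0
for n,m in(("red",red),("white",wh)):
    k=max(comps(m,100),key=lambda t:t[0][4]); ys,xs=np.nonzero(k[2])
    P=unproj(c,np.c_[xs,ys],.018)[:,:2]; r=cv2.minAreaRect((P*1000).astype(np.float32)); print(n,r,k[0])
s,y,M=tool(); print("tool yaw",y,M.round(3).tolist())
cv2.imwrite("pics/crop1.png",cv2.resize(im[190:300,245:415],None,fx=4.5,fy=4.5,interpolation=cv2.INTER_CUBIC))
E
```

```text
lid [329.8 247. ] 83 [ 0.519  -0.0218  0.113 ]
lid [280.  254.4] 147 [0.5064 0.0656 0.113 ]
rack -y dir yaw -1.427689689942938 0.08826849947859665
red ((512.491943359375, 304.18011474609375), (120.12686157226562, 193.84219360351562), 77.30370330810547) [ 114  207   86  110 1927]
white ((452.4646911621094, -333.70849609375), (192.17298889160156, 119.98693084716797), 13.977903366088867) [ 449  235   89  111 6247]
tool yaw -1.1310021431633788 [[0.905, 0.426, -0.001], [0.426, -0.905, 0.002], [0.0, -0.002, -1.0]]
```

View pics/crop1.png

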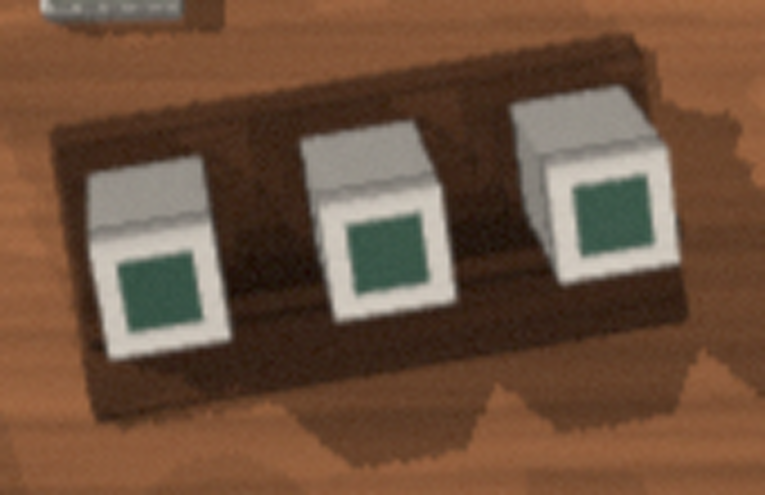

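The crop confirms three tins with white lids and green squares, at crop pixels (160,291), (389,254) and (614,216), all leaning towards the robot.

Run:
```python
from h import *
c=get_calibration("top"); c["pose"]=np.array(c["pose"])
px=np.array([(160,291),(389,254),(614,216)])/4.5+[244.6,189.6]
W=unproj(c,px,.113); print(W.round(4), np.linalg.norm(W[0]-W[2]))
d=W[0]-W[2]; yaw=np.arctan2(d[1],d[0])-np.pi/2; print("rack yaw",yaw)
ex=np.array([np.cos(yaw),np.sin(yaw),0]);ey=np.array([-ex[1],ex[0],0])
m=W.mean(0); m[2]=0; o=m+.025*ex; print("rack o",o)
# check w/ side camera
s=get_calibration("side"); s["pose"]=np.array(s["pose"])
for y in(.09,0,-.09):
    print("side lid",proj(s,o-.025*ex+y*ey+[0,0,.113])[0].round(1), "top foot corners",proj(c,o+.065*ex+np.sign(y)*.13*ey+[0,0,0])[0].round(1))
    b=o+.02*ex+y*ey+[0,0,.035]; ax=-.5*ex+[0,0,.866]
    print(" grasp at 62 up axis",(b+.062*ax).round(4))
st,ty,M=tool(); print("turn to closing along rack y", (yaw-np.pi/2)-ty, st["tool_pos"])
```

```text
[[ 0.5067  0.0654  0.113 ]
 [ 0.5207 -0.024   0.113 ]
 [ 0.5353 -0.1125  0.113 ]] 0.18010418009544563
rack yaw 0.15937770475618618
rack o [ 0.54556574 -0.01972436  0.        ]
side lid [321.1 232.5] top foot corners [256.3 222.8]
 grasp at 62 up axis [0.5204 0.0674 0.0887]
side lid [323.3 211. ] top foot corners [321.4 212.3]
 grasp at 62 up axis [ 0.5347 -0.0215  0.0887]
side lid [325.1 192.8] top foot corners [385.8 201.8]
 grasp at 62 up axis [ 0.549  -0.1103  0.0887]
turn to closing along rack y -0.2804164788753316 [ 0.25539493 -0.54271202  0.40381485]
```

```bash
python3 -m handwheel '[[2.94,4.3,0,-0.028,0.2],[2.94,4.32,0,-0.028,0.2],[2.94,4.32,0,-0.028,0.2],[2.94,4.32,0,-0.028,0.2],[2.94,4.32,0,-0.028,0.2],[2.94,4.32,0,-0.028,0.2],[2.94,4.32,0,-0.028,0.2],[2.94,4.32,0,-0.028,0.2],[2.94,4.32,0,-0.028,0.2],[2.94,4.32,0,-0.028,0.2]]' 10
python3 - <<'E'
from h import *
st,ty,M=tool(); print(ty,st["tool_pos"],st["opening"],st["t"],st["force"])
im=read_camera("wrist");cv2.imwrite("pics/w1.png",im[:,:,::-1])
c=get_calibration("wrist");c["pose"]=np.array(c["pose"])
print("lid expected px",proj(c,[.5353,-.1125,.113]), proj(c,[.5207,-.024,.113]))
E
```

```text
t: 1.35
tool_pos: [0.5501, -0.1095, 0.4044]
orientation: [-3.132, -0.249, 0.001]
force: [-0.3, -0.5, 0.2]
opening: 0.0745
gripper_force: 0.0
-1.4118573887340797 [ 0.55009819 -0.10946771  0.40435392] 0.07447164237420384 1.35 [-0.28511461 -0.50216768  0.19775269]
lid expected px [[333.76896034 258.50821949]] [[227.82054616 258.86543599]]
```

View pics/w1.png

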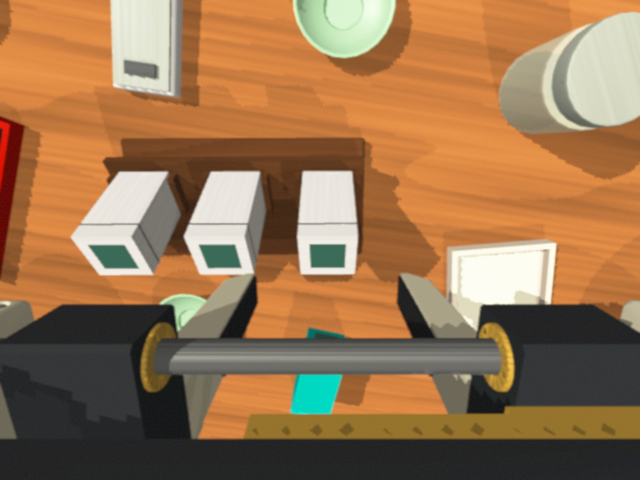

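The wrist view shows the right tin's lid centre at (328,258), in line with the midpoint of the fingers at about 328. The prediction was 334, so I check the lateral offset.

Run:
```python
from h import *
st,ty,M=tool(); c=get_calibration("wrist");c["pose"]=np.array(c["pose"])
t=st["tool_pos"]; z=M[:,2]
print("cx",c["cx"],c["cy"],"cam in tool",((c["pose"][:3,3]-t)@M).round(4))
for d in(.167,.186,.29): print(d,proj(c,t+z*d), [proj(c,t+z*d+sg*.037*M[:,1])[0].round(1) for sg in(1,-1)])
print(unproj(c,[(328,258),(220,258),(114,258)],.113))
```

```text
cx 326.87422898709843 238.49273944016295 cam in tool [0.0742 0.0002 0.0198]
0.167 [[326.79590728 306.06453956]] [array([404.3, 306. ]), array([249.3, 306.2])]
0.186 [[326.82147309 289.65703939]] [array([396.5, 289.6]), array([257.2, 289.8])]
0.29 [[326.90219722 237.85030336]] [array([371.6, 237.8]), array([282.2, 237.9])]
[[ 0.53497028 -0.10761317  0.113     ]
 [ 0.52041694 -0.01739699  0.113     ]
 [ 0.50609867  0.07136195  0.113     ]]
```

Run:
```python
from h import *
st,ty,M=tool(); c=get_calibration("wrist");c["pose"]=np.array(c["pose"])
t=st["tool_pos"]; print(t,ty,st["dq"].round(4)); print((M.T@c["pose"][:3,:3]).round(4).tolist())
L=np.array([.5353,-.1125,.113]); L2=np.array([.535,-.1076,.113])
print(((np.array([L,L2])-t)@M).round(4)); print(M.round(4).tolist())
```

```text
[ 0.55225154 -0.10482711  0.40422293] -1.4103781505591586 [-6.710e-02 -2.340e-02  2.840e-02 -7.900e-03  1.000e-04 -1.688e-01]
[[-0.0017, -0.9638, -0.2666], [1.0, -0.0015, -0.0009], [0.0005, -0.2666, 0.9638]]
[[-0.0184  0.0058  0.2912]
 [-0.018   0.0009  0.2912]]
[[0.9872, 0.1597, 0.0011], [0.1597, -0.9872, 0.0033], [0.0017, -0.0031, -1.0]]
```

```bash
python3 -m handwheel '[[0,0,-3,0,0.2],[0,0,-3,0,0.2],[0,0,0,0,0.2],[0,0,0,0,0.2]]'
```

```text
t: 1.9
tool_pos: [0.5496, -0.1113, 0.3457]
orientation: [3.131, 0.25, 0.001]
force: [0.5, -0.2, -0.0]
opening: 0.0745
gripper_force: 0.0
```

```bash
python3 -m handwheel '[[0,0.1,-3,0,0.2],[0,0,-3,0,0.2],[0,0,-2,0,0.2],[0,0,-1,0,0.2],[0,0,0,0,0.3],[0,0,0,0,0.6],[0,0,0,0,0.6],[0,0,0,0,0.6]]' 12
```

```text
t: 2.9
tool_pos: [0.5499, -0.1102, 0.2558]
orientation: [3.131, 0.251, 0.003]
force: [-0.5, 0.6, 4.2]
opening: 0.0479
gripper_force: 12.0
```

```bash
python3 -m handwheel '[[0,0,0.5,0,0.6],[0,0,1.5,0,0.6],[0,0,3,0,0.6],[0,0,3,0,0.6],[0,0,3,0,0.6],[0,0,1,0,0.6],[0,0,0,0,0.6],[0,0,0,0,0.6],[0,0,0,0,0.6],[0,0,0,0,0.6]]' 12
python3 - <<'E'
from h import *
F=[]
for i in range(4):
    im=read_camera("side"); F.append(readout.read_state()["force"])
print(np.array(F).round(2).tolist()); cv2.imwrite("pics/s1.png",im[:,:,::-1])
E
```

```text
t: 4.15
tool_pos: [0.5493, -0.1101, 0.3738]
orientation: [-3.131, -0.251, 0.002]
force: [0.1, -0.2, -0.9]
opening: 0.0483
gripper_force: 12.0
[[0.61, -0.06, -0.82], [0.68, -0.9, -0.64], [0.89, -0.27, -0.56], [0.17, -0.34, -1.33]]
```

View pics/s1.png

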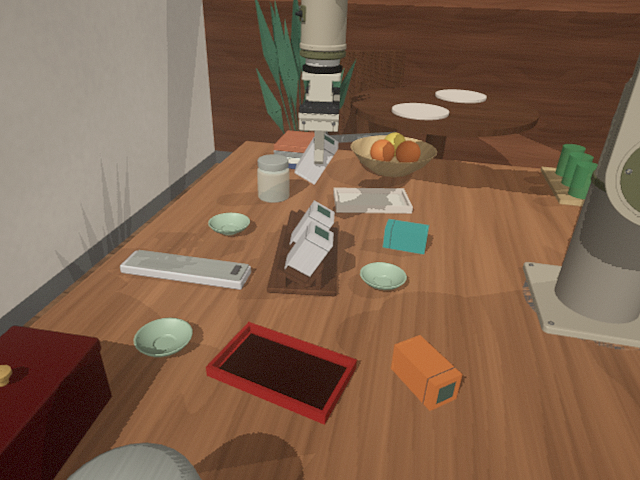

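The force on z is about -0.9 N, so this tin (right) is empty. It stays at its 30° lean in the fingers and goes to the white tray.

```bash
python3 -m handwheel '[[-1.73,-4.42,0,0.017,0.6],[-1.73,-4.42,0,0.017,0.6],[-1.72,-4.42,0,0.017,0.6],[-1.72,-4.42,0,0.017,0.6],[-1.72,-4.42,-2,0.017,0.6],[0,0,-4,0,0.6],[0,0,-4,0,0.6],[0,0,-2,0,0.6],[0,0,0,0,0.6],[0,0,0,0,0.6]]' 12
```

```text
t: 5.6
tool_pos: [0.464, -0.3315, 0.2566]
orientation: [3.116, 0.384, 0.003]
force: [0.2, -0.1, -1.2]
opening: 0.0479
gripper_force: 12.0
```

```bash
python3 -m handwheel '[[0,0,-0.5,0,0.6],[0,0,-0.5,0,0.6],[0,0,-0.3,0,0.6],[0,0,-0.2,0,0.6],[0,0,0,0,0.6]]' 6
```

```text
t: 6.22
tool_pos: [0.4632, -0.331, 0.2395]
orientation: [-3.118, -0.383, 0.0]
force: [-0.2, -0.0, -1.1]
opening: 0.0481
gripper_force: 6.0
```

```bash
python3 -m handwheel '[[0,0,-0.15,0,0.6],[0,0,-0.15,0,0.6],[0,0,0,0,0.6]]' 6
```

```text
t: 6.6
tool_pos: [0.4636, -0.3312, 0.2378]
orientation: [3.118, 0.384, 0.001]
force: [-0.7, 2.9, 6.9]
opening: 0.048
gripper_force: 6.0
```

```bash
python3 -m handwheel '[[0.56,0.14,0.05,0,0.6],[0.56,0.14,0.03,0,0.6],[0.56,0.14,-0.05,0,0.6],[0.56,0.14,-0.08,0,0.6],[0,0,0,0,0.6]]' 6
python3 - <<'E'
from h import *
im=read_camera("side"); cv2.imwrite("pics/s2.png",cv2.resize(im[90:230,240:430,::-1],None,fx=4,fy=4,interpolation=cv2.INTER_CUBIC))
E
```

```text
t: 7.22
tool_pos: [0.4864, -0.3254, 0.2364]
orientation: [3.118, 0.384, 0.002]
force: [1.9, 0.2, 2.4]
opening: 0.0482
gripper_force: 6.0
```

View pics/s2.png

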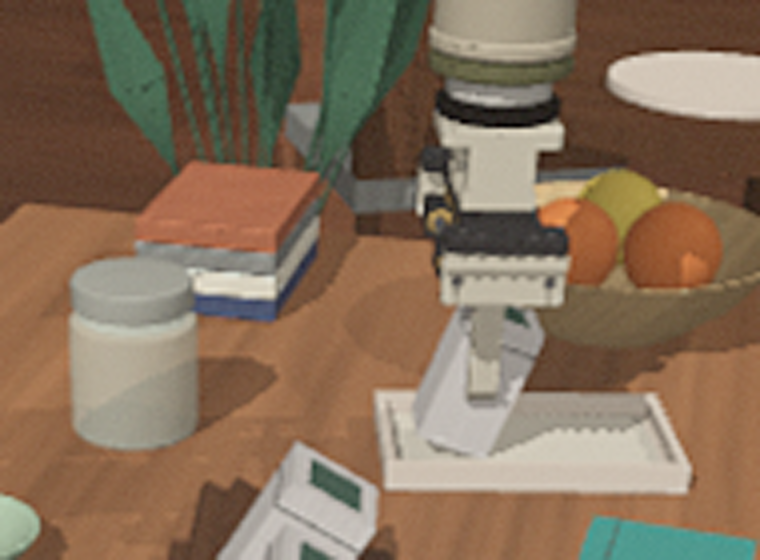

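The tin still leans about 20° with its foot edge at crop (420,430). It has turned partly and slid a little, so I press more and continue.

```bash
python3 -m handwheel '[[0,0,-0.2,0,0.6],[0.4,0.1,-0.05,0,0.6],[0.4,0.1,-0.08,0,0.6],[0.4,0.1,-0.1,0,0.6],[0,0,0,0,0.6]]' 6
python3 - <<'E'
from h import *
im=read_camera("side"); cv2.imwrite("pics/s3.png",cv2.resize(im[150:220,320:430,::-1],None,fx=5,fy=5,interpolation=cv2.INTER_CUBIC))
E
```

```text
t: 7.9
tool_pos: [0.4979, -0.3224, 0.2317]
orientation: [-3.118, -0.384, -0.0]
force: [0.8, -0.6, 0.6]
opening: 0.0482
gripper_force: 6.0
```

View pics/s3.png

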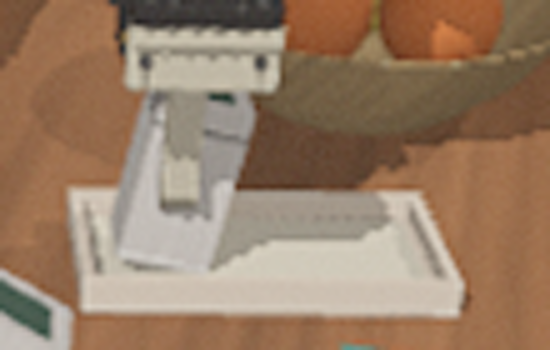

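Tilt is now about 10°, with the foot corners at crop (120,262) and (212,270). I press down and forward a little more.

```bash
python3 -m handwheel '[[0.2,0.05,-0.2,0,0.6],[0.2,0.05,-0.2,0,0.6],[0,0,-0.15,0,0.6],[0,0,-0.15,0,0.6],[0,0,0,0,0.6]]' 6
python3 - <<'E'
from h import *
im=read_camera("side"); cv2.imwrite("pics/s4.png",cv2.resize(im[150:220,320:430,::-1],None,fx=5,fy=5,interpolation=cv2.INTER_CUBIC))
E
```

```text
t: 8.57
tool_pos: [0.5024, -0.3212, 0.2258]
orientation: [3.118, 0.384, 0.003]
force: [2.1, 2.9, 6.4]
opening: 0.0479
gripper_force: 6.0
```

```bash
python3 -m handwheel '[[0,0,0.15,0,0.5],[0,0,0,0,0.4],[0,0,0,0,0.3],[0,0,0,0,0.25],[0,0,0.5,0,0.2],[0,0,3,0,0.2],[0,0,6,0,0.2],[0,0,4,0,0.2],[0,0,0,0,0.2]]' 6
cat > lid.py <<'E'
from h import *
import sys
# find dark-green lid squares in top & side, triangulate those given approx region
def greens(n,amin=15):
    im=read_camera(n)[:,:,::-1].copy(); h=cv2.cvtColor(im,cv2.COLOR_BGR2HSV).astype(int)
    m=((h[:,:,0]>62)&(h[:,:,0]<98)&(h[:,:,1]>70)&(h[:,:,2]<125)).astype(np.uint8)
    k,l,s,ce=cv2.connectedComponentsWithStats(m)
    c=get_calibration(n); c["pose"]=np.array(c["pose"]); return im,c,[ce[i] for i in range(1,k) if s[i][4]>amin]
f=lambda c:np.array([[240/np.tan(np.radians(c["fovy"]/2)),0,c["cx"]],[0,240/np.tan(np.radians(c["fovy"]/2)),c["cy"]],[0,0,1]])
def Pm(c): return f(c)@np.linalg.inv(c["pose"])[:3]
it,ct,gt=greens("top"); is_,cs,gs=greens("side")
for a in gt:
    for b in gs:
        X=cv2.triangulatePoints(Pm(ct),Pm(cs),a.reshape(2,1),b.reshape(2,1)).ravel(); X=X[:3]/X[3]
        e=np.abs(proj(ct,X)[0]-a).max()+np.abs(proj(cs,X)[0]-b).max()
        if e<4 and .06<X[2]<.14 and .3<X[0]<.7 and abs(X[1])<.45: print("lid",X.round(4),"err",e.round(2),a.round(1),b.round(1))
cv2.imwrite("pics/top_l.png",it); cv2.imwrite("pics/side_l.png",is_)
E
python3 lid.py; python3 -c "
from h import *
print(proj({k:(np.array(v) if k=='pose' else v) for k,v in get_calibration('top').items()},[[.496,-.323,.096]]))"
```

```text
t: 9.75
tool_pos: [0.5027, -0.3223, 0.367]
orientation: [3.112, 0.383, 0.01]
force: [-0.1, -0.3, -0.0]
opening: 0.0744
gripper_force: 0.0
[[498.1555801 260.2378118]]
```

```bash
python3 -m handwheel '[[0.53,5,0,-0.017,0.2],[0.53,5,0,-0.017,0.2],[0.53,5,0,-0.017,0.2],[0.53,5,0,-0.017,0.2],[0.53,5,0,-0.017,0.2],[0.53,5,0,0,0.2],[0,0,-2,0,0.2],[0,0,0,0,0.2],[0,0,0,0,0.2]]' 12
python3 lid.py
python3 - <<'E'
from h import *
a=cv2.imread("pics/top_l.png")[210:360,430:560]; b=cv2.imread("pics/side_l.png")[130:220,310:430]
r=lambda i,k:cv2.resize(i,None,fx=k,fy=k,interpolation=cv2.INTER_CUBIC)
A=r(a,3);B=r(b,3.3); H=max(A.shape[0],B.shape[0]); pad=lambda i:cv2.copyMakeBorder(i,0,H-i.shape[0],0,0,cv2.BORDER_CONSTANT)
cv2.imwrite("pics/c1.png",np.hstack([pad(A),pad(B)]))
s,y,M=tool(); print(s["tool_pos"],y)
E
```

```text
t: 10.98
tool_pos: [0.5331, -0.0226, 0.3405]
orientation: [-3.132, -0.249, 0.003]
force: [0.3, -0.2, 1.2]
opening: 0.0741
gripper_force: 0.0
[ 0.53352205 -0.02262297  0.34160723] -1.4126535163280258
```

View pics/c1.png

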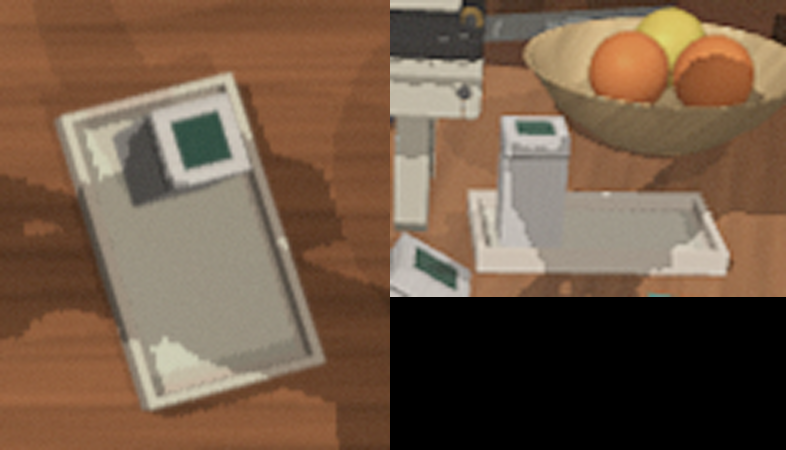

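The first tin stands upright inside the white tray, with its lid at crop (200,140) in the top view. Next is the middle tin.

```bash
python3 -m handwheel '[[0.13,0.1,-3,0,0.2],[0,0,-3,0,0.2],[0,0,-1.5,0,0.2],[0,0,-1,0,0.2],[0,0,0,0,0.3],[0,0,0,0,0.6],[0,0,0,0,0.6],[0,0,0,0,0.6]]' 15
```

```text
t: 12.08
tool_pos: [0.5352, -0.0205, 0.2574]
orientation: [3.131, 0.251, 0.003]
force: [-0.5, -0.3, 3.9]
opening: 0.0478
gripper_force: 15.0
```

```bash
python3 -m handwheel '[[0,0,0.5,0,0.6],[0,0,1.5,0,0.6],[0,0,3,0,0.6],[0,0,3,0,0.6],[0,0,3,0,0.6],[0,0,1,0,0.6],[0,0,0,0,0.6],[0,0,0,0,0.6],[0,0,0,0,0.6],[0,0,0,0,0.6]]' 15
python3 - <<'E'
from h import *
F=[]
for i in range(4):
    im=read_camera("side"); F.append(readout.read_state()["force"])
print(np.array(F).round(2).tolist()); cv2.imwrite("pics/s5.png",im[:,:,::-1])
E
```

```text
t: 13.32
tool_pos: [0.5346, -0.0205, 0.3755]
orientation: [-3.131, -0.251, 0.002]
force: [-0.5, 0.4, -1.1]
opening: 0.048
gripper_force: 15.0
[[0.33, -0.34, -1.01], [-0.03, 0.7, -0.22], [-0.05, 0.03, -1.19], [0.31, 0.12, -0.85]]
```

About -0.9 N again, so the middle tin is empty as well and goes to the near slot of the white tray.

```bash
python3 -m handwheel '[[-2.31,-4.76,0,0.012,0.6],[-2.31,-4.76,0,0.012,0.6],[-2.31,-4.76,0,0.012,0.6],[-2.31,-4.76,0,0.012,0.6],[-2.31,-4.76,0,0.012,0.6],[-2.31,-4.76,0,0.012,0.6],[-2.31,-4.76,-2,0.012,0.6],[0,0,-4,0,0.6],[0,0,-4,0,0.6],[0,0,-2,0,0.6]]' 12
python3 -m handwheel '[[0,0,0,0,0.6],[0,0,-0.5,0,0.6],[0,0,-0.5,0,0.6],[0,0,-0.4,0,0.6],[0,0,-0.2,0,0.6],[0,0,-0.15,0,0.6],[0,0,0,0,0.6]]' 6
```

```text
t: 14.78
tool_pos: [0.3722, -0.3532, 0.2538]
orientation: [-3.116, -0.381, 0.003]
force: [-0.6, 0.1, -0.8]
opening: 0.0479
gripper_force: 12.0
t: 15.65
tool_pos: [0.3733, -0.3538, 0.2398]
orientation: [3.118, 0.382, 0.001]
force: [-2.0, 2.0, 5.3]
opening: 0.0479
gripper_force: 6.0
```

```bash
python3 -m handwheel '[[0.56,0.14,0.05,0,0.6],[0.56,0.14,0.0,0,0.6],[0.56,0.14,-0.06,0,0.6],[0.56,0.14,-0.1,0,0.6],[0,0,-0.2,0,0.6],[0.4,0.1,-0.08,0,0.6],[0.4,0.1,-0.1,0,0.6],[0.4,0.1,-0.12,0,0.6]]' 6
python3 -m handwheel '[[0.2,0.05,-0.2,0,0.6],[0.2,0.05,-0.2,0,0.6],[0,0,-0.15,0,0.6],[0,0,-0.15,0,0.6],[0,0,0,0,0.6]]' 6
```

```text
t: 16.65
tool_pos: [0.4078, -0.3452, 0.2328]
orientation: [3.118, 0.382, 0.0]
force: [-0.9, -1.7, 2.3]
opening: 0.0479
gripper_force: 6.0
t: 17.27
tool_pos: [0.4124, -0.3441, 0.2265]
orientation: [3.118, 0.382, 0.003]
force: [3.2, 0.8, 5.8]
opening: 0.048
gripper_force: 6.0
```

```bash
python3 -m handwheel '[[0,0,-0.1,0,0.6],[0,0,0.2,0,0.5],[0,0,0,0,0.4],[0,0,0,0,0.3],[0,0,0,0,0.25],[0,0,0.5,0,0.2],[0,0,3,0,0.2],[0,0,6,0,0.2],[0,0,4,0,0.2],[0,0,0,0,0.2]]' 6
python3 -m handwheel '[[1.35,5.14,0,-0.017,0.2],[1.35,5.14,0,-0.017,0.2],[1.35,5.14,0,-0.017,0.2],[1.35,5.14,0,-0.017,0.2],[1.35,5.14,0,-0.017,0.2],[1.35,5.14,0,0,0.2],[1.35,5.14,0,0,0.2],[1.35,5.14,0,0,0.2],[0,0,-2,0,0.2],[0,0,0,0,0.2]]' 15
python3 -m handwheel '[[0,0,0,0,0.2]]'
python3 - <<'E'
from h import *
s,y,M=tool(); print(s["tool_pos"],y)
a=read_camera("top")[210:360,430:560,::-1]; b=read_camera("side")[100:220,250:430,::-1]
r=lambda i,k:cv2.resize(i,None,fx=k,fy=k,interpolation=cv2.INTER_CUBIC)
A=r(a,2.5);B=r(b,2.5); H=max(A.shape[0],B.shape[0]); pad=lambda i:cv2.copyMakeBorder(i,0,H-i.shape[0],0,0,cv2.BORDER_CONSTANT)
cv2.imwrite("pics/c2.png",np.hstack([pad(A),pad(B)]))
E
```

```text
t: 18.52
tool_pos: [0.4124, -0.345, 0.367]
orientation: [3.112, 0.381, 0.008]
force: [0.3, 0.3, 0.3]
opening: 0.0746
gripper_force: 0.0
t: 19.77
tool_pos: [0.5184, 0.0677, 0.3391]
orientation: [-3.131, -0.251, 0.008]
force: [-1.0, 0.1, -0.3]
opening: 0.0745
gripper_force: 0.0
t: 19.9
tool_pos: [0.5193, 0.0666, 0.3416]
orientation: [3.132, 0.248, -0.001]
force: [-0.2, -0.1, 0.2]
opening: 0.0743
gripper_force: 0.0
[0.51929285 0.06662926 0.34164716] -1.4126955797392744
```

View pics/c2.png

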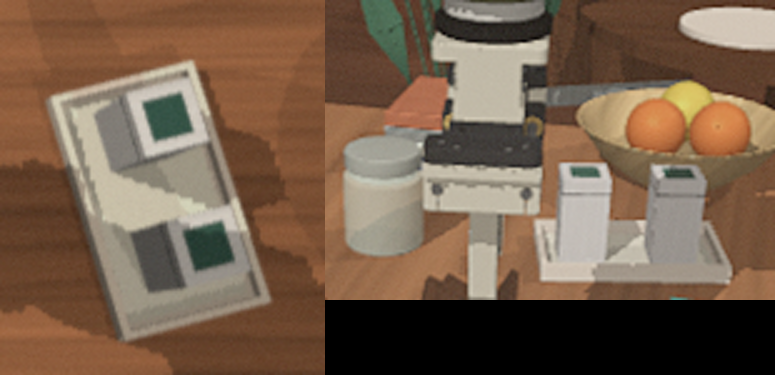

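Both tins stand upright in the white tray, with lids at (167,116) and (208,245). Now the left tin.

```bash
python3 -m handwheel '[[0.12,0.07,-3,0,0.2],[0,0,-3,0,0.2],[0,0,-1.6,0,0.2],[0,0,-1,0,0.2],[0,0,0,0,0.3],[0,0,0,0,0.6],[0,0,0,0,0.6],[0,0,0,0,0.6]]' 20
python3 -m handwheel '[[0,0,0.5,0,0.6],[0,0,1.5,0,0.6],[0,0,3,0,0.6],[0,0,3,0,0.6],[0,0,3,0,0.6],[0,0,1,0,0.6],[0,0,0,0,0.6],[0,0,0,0,0.6],[0,0,0,0,0.6],[0,0,0,0,0.6]]' 20
python3 - <<'E'
from h import *
F=[]
for i in range(4):
    im=read_camera("side"); F.append(readout.read_state()["force"])
print(np.array(F).round(2).tolist()); cv2.imwrite("pics/s6.png",im[:,:,::-1])
E
```

```text
t: 21.0
tool_pos: [0.5211, 0.0679, 0.2568]
orientation: [-3.132, -0.249, -0.003]
force: [-0.8, 0.8, 3.5]
opening: 0.048
gripper_force: 20.0
t: 22.25
tool_pos: [0.5205, 0.0678, 0.3749]
orientation: [-3.132, -0.249, 0.002]
force: [-0.2, 0.0, -3.4]
opening: 0.0478
gripper_force: 20.0
[[0.41, -0.88, -3.18], [0.58, 0.75, -3.38], [0.23, -0.7, -3.19], [1.02, -0.37, -3.14]]
```

About -3.3 N, so the left tin is full and goes to the middle of the red tray.

```bash
python3 -m handwheel '[[-0.92,4.9,0,-0.076,0.6],[-0.92,4.9,0,-0.076,0.6],[-0.92,4.9,0,-0.076,0.6],[-0.92,4.9,0,-0.076,0.6],[-0.92,4.9,-2,-0.076,0.6],[0,0,-4,0,0.6],[0,0,-4,0,0.6],[0,0,-2,0,0.6],[0,0,0,0,0.6],[0,0,0,0,0.6]]' 20
python3 -m handwheel '[[0,0,-0.5,0,0.6],[0,0,-0.5,0,0.6],[0,0,-0.3,0,0.6],[0,0,-0.2,0,0.6],[0,0,0,0,0.6]]' 15
```

```text
t: 23.7
tool_pos: [0.4756, 0.313, 0.2578]
orientation: [-3.121, 0.347, -0.004]
force: [-0.6, -0.1, -3.1]
opening: 0.0481
gripper_force: 20.0
t: 24.32
tool_pos: [0.4746, 0.3128, 0.2406]
orientation: [3.122, -0.347, -0.001]
force: [0.7, -0.4, -2.8]
opening: 0.0482
gripper_force: 15.0
```

```bash
python3 -m handwheel '[[0,0,-0.15,0,0.6],[0,0,-0.15,0,0.6],[0,0,0,0,0.6]]' 10
```

```text
t: 24.7
tool_pos: [0.4752, 0.3129, 0.2394]
orientation: [-3.122, 0.347, -0.003]
force: [-3.0, -2.9, 7.0]
opening: 0.0479
gripper_force: 10.0
```

```bash
python3 -m handwheel '[[0.56,-0.13,0.05,0,0.6],[0.56,-0.13,0.0,0,0.6],[0.56,-0.13,-0.06,0,0.6],[0.56,-0.13,-0.1,0,0.6],[0,0,-0.2,0,0.6],[0.4,-0.09,-0.08,0,0.6],[0.4,-0.09,-0.1,0,0.6],[0.4,-0.09,-0.12,0,0.6]]' 8
python3 -m handwheel '[[0.2,-0.04,-0.2,0,0.6],[0.2,-0.04,-0.2,0,0.6],[0,0,-0.15,0,0.6],[0,0,-0.15,0,0.6],[0,0,0,0,0.6]]' 6
python3 - <<'E'
from h import *
b=read_camera("side")[250:430,190:380,::-1]
cv2.imwrite("pics/s7.png",cv2.resize(b,None,fx=3,fy=3,interpolation=cv2.INTER_CUBIC))
E
```

```text
t: 25.7
tool_pos: [0.5093, 0.305, 0.2316]
orientation: [-3.122, 0.347, -0.0]
force: [-0.1, 1.6, 1.7]
opening: 0.048
gripper_force: 8.0
t: 26.32
tool_pos: [0.5137, 0.3041, 0.2255]
orientation: [-3.122, 0.347, -0.003]
force: [1.6, 0.0, 6.5]
opening: 0.0477
gripper_force: 6.0
```

View pics/s7.png

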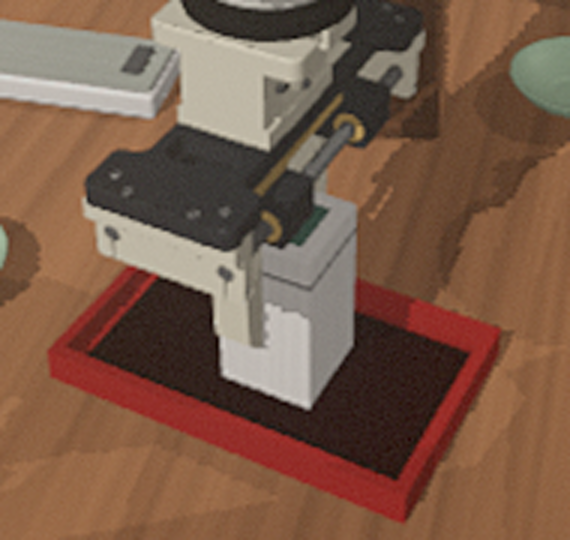

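The tin stands flat and upright in the middle of the red tray, with its foot at (310,405). I let go and withdraw.

```bash
python3 -m handwheel '[[0,0,0.2,0,0.5],[0,0,0,0,0.4],[0,0,0,0,0.3],[0,0,0,0,0.25],[0,0,0.5,0,0.2],[0,0,3,0,0.2],[0,0,6,0,0.2],[0,0,4,0,0.2],[0,0,0,0,0.2]]' 6
python3 -m handwheel '[[-2,-5,0,0,0.2],[-2,-5,0,0,0.2],[-2,-5,0,0,0.2],[0,0,0,0,0.2],[0,0,0,0,0.2],[0,0,0,0,0.2]]'
python3 - <<'E'
from h import *
im=read_camera("top")[:,:,::-1].copy(); cv2.imwrite("pics/end.png",im); o=cv2.imread("pics/top0.png")
h=cv2.cvtColor(im,cv2.COLOR_BGR2HSV).astype(int)
m=((h[:,:,0]>60)&(h[:,:,0]<100)&(h[:,:,1]>60)&(h[:,:,2]<125)).astype(np.uint8)
k,l,s,ce=cv2.connectedComponentsWithStats(m); c=get_calibration("top"); c["pose"]=np.array(c["pose"])
for i in range(1,k):
    if 60<s[i][4]<800: print(s[i],unproj(c,ce[i],.096).round(3))
# bystander shifts by template matching
for n,(x0,y0,x1,y1) in dict(d1=(140,138,192,188),d2=(336,114,390,166),jar=(446,122,508,186),case=(250,70,290,198),d3=(272,298,328,352)).items():
    r=cv2.matchTemplate(im[y0-8:y1+8,x0-8:x1+8],o[y0:y1,x0:x1],cv2.TM_CCOEFF_NORMED); _,v,_,p=cv2.minMaxLoc(r); print(n,round(v,3),p[0]-8,p[1]-8)
E
```

```text
t: 27.5
tool_pos: [0.5143, 0.3047, 0.3674]
orientation: [-3.118, 0.346, -0.012]
force: [0.9, -0.2, -0.5]
opening: 0.0747
gripper_force: 0.0
t: 28.25
tool_pos: [0.4533, 0.1549, 0.3616]
orientation: [-3.122, 0.345, 0.0]
force: [-0.5, 0.2, -0.4]
opening: 0.0746
gripper_force: 0.0
[488 248  18  17 213] [[ 0.503 -0.321  0.096]]
[504 300  19  17 225] [[ 0.411 -0.344  0.096]]
d1 0.905 0 0
d2 0.982 0 0
jar 0.98 0 0
case 0.979 0 0
d3 0.852 0 0
```

```bash
python3 -m handwheel '[[-1,-5,0,0,0.2],[-1,-5,0,0,0.2],[-1,-5,0,0,0.2],[0,0,0,0,0.2],[0,0,0,0,0.2]]'
python3 - <<'E'
from h import *
for n in("top","side"):
    im=read_camera(n)[:,:,::-1].copy(); h=cv2.cvtColor(im,cv2.COLOR_BGR2HSV).astype(int); cv2.imwrite(f"pics/end_{n}.png",im)
    m=((h[:,:,0]>60)&(h[:,:,0]<100)&(h[:,:,1]>60)&(h[:,:,2]<125)).astype(np.uint8)
    k,l,s,ce=cv2.connectedComponentsWithStats(m); c=get_calibration(n); c["pose"]=np.array(c["pose"])
    for i in range(1,k):
        if 30<s[i][4]<900: 
            w=unproj(c,ce[i],.096)[0]
            if .35<w[0]<.65 and abs(w[1])<.45: print(n,s[i],w.round(3))
E
```

```text
t: 28.92
tool_pos: [0.4235, 0.0047, 0.3618]
orientation: [-3.122, 0.347, -0.0]
force: [-0.5, 0.6, -0.5]
opening: 0.0746
gripper_force: 0.0
top [488 248  18  18 216] [ 0.503 -0.321  0.096]
top [137 250  18  17 215] [0.505 0.305 0.096]
top [504 299  19  18 227] [ 0.411 -0.344  0.096]
top [382 318  22  43 753] [ 0.361 -0.13   0.096]
side [387 220  36  23 366] [ 0.368 -0.023  0.096]
side [274 315  24  16  52] [0.506 0.31  0.096]
```

All three lids lie at upright height at their expected places, and both cameras agree on the red tray's tin. The dishes, jar and case have not moved.

```bash
python3 -c "
from plant import job
print(job.close_job())"
```

```text
the job is handed in; nothing more can be done
None
```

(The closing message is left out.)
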